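# Index a gilded rosette to the next petal on a worm-drive dividing head

### The job

Index the rosette on the green dividing head to its next, still bare red petal: the clamp is off, so wind the small crank clockwise (seen from above) by its black handle, turn after turn, until you feel the dog on the dial's rim come up against the brass stop screw, and leave it bearing there lightly; the worm multiplies your push, so 2 to 6 N above the running load at the handle is right and more strains the stop. Then push (do not pinch) the red knob of the clamp lever away from you until it bites and is hand-tight, 10 to 20 N at the knob and never more than 22 N, and let go. Leave the other things on the bench where they are.

Things in the scene. Friction and masses are not known exactly. Their poses are not given: they have to be found in the camera images.
- dividing_head: Worm-drive dividing head, dark green casting, foot 104 x 192 mm, bolted down. Origin on the bench under its middle; at yaw 0 (varies 0.2 rad) x points away from the robot, y left, z up; the steel dial (108 mm across, axis 72 mm up) looks to -x. Red pointer on top, 136 mm high. Crank shaft upright at y = -62 mm, lever pivot at y = +44 mm. Moving parts stay where they are left.
- rosette: Dial with the gilded eight-petalled rosette (one petal bare red), turning with the spindle; origin on its axis, 72 mm up. Winding turns it clockwise as seen from the robot, 15 degrees per turn of the crank (ratio 24, no backlash). On its rim sits a dark steel stop dog, 12 mm thick, which rises on the left side to the stop; the red petal is then within 2 degrees of the pointer.
- index_stop: Stop fixed to the head left of the dial: dark post with an arm and a brass screw hanging from it, flat tip 10 mm across. Origin: middle of the tip, which the dog's top meets from below. The screw's height differs each time (75.8 to 80.2 mm); the dog touches at crank angle 18.85 (3 turns) if the tip is at 78 mm, 0.39 rad of crank later for each mm higher.
- crank (a joint): Crank angle, rad, many turns; grows clockwise from above; -0.6 to 3.9 at the start. The stop is met somewhere between 18.0 and 19.7. At 0 and every whole turn the handle lies straight on the dial side (-x) of the shaft, over a thin red index line. It runs against 0.2 N m (4 to 5 N at the handle); on the stop the load rises by about 18 N per rad; 1 N more at the handle is 14 N on the stop.
- clamp_lever (a joint): Lever angle, rad: 0 = off, at its stop (lever points left, 0.55 rad towards the robot); grows as the knob is pushed away (clockwise from above), to 1.3 at most; 0 to 0.12 at the start. Friction 3 to 5 N at the knob. At an unseen angle, new each time (0.25 to 0.75), the shoe bites; from there the push rises steeply, 30 to 60 N per rad. Pushed tight it may spring back a little, then holds.
- crank_axis (a point): Point on the crank's upright axis at the height of the handle's middle, 160 mm above the bench.
- handle_mid (a point): Middle of the crank's black upright handle, 16 mm in diameter, from 133 to 180 mm above the bench, 36 mm from the crank axis. The sleeve spins freely on its pin, so it can be held between the fingers and led round the circle without turning the hand. The flat steel crank arm below it (8 mm thick, 12 mm wide) has its top at 128 mm.
- lever_pivot (a point): Point on the clamp lever's upright pivot axis, 140 mm above the bench.
- lever_knob (a point): Middle of the red upright knob at the end of the clamp lever, 17 mm in diameter, from 119 to 158 mm above the bench, this point at 140 mm; 60 mm from the pivot. The lever arm under it is an 11 mm round bar with its top at 124 mm. It is to be pushed with the fingers, not pinched.
- pigment_pot3: Bystander: small green pigment pot with a red lid, 51 mm across, 64 mm high, origin under its centre.
- black_tin: Bystander: flat black tin, 79 mm across, 35 mm high, origin under its centre.
- moulding_a: Bystander: gilded strip of moulding, 38 x 160 x 18 mm, lying flat, origin under its centre.
- burnisher_a: Bystander: wooden-handled agate burnisher, 180 mm long, 18 mm thick, lying on the bench, origin under its centre.
- spatula: Bystander: palette spatula with a wooden handle, 200 mm long, 33 mm wide, lying on the bench, origin under its centre.

How it is judged:
By the outcome, as a careful person would: the job done as asked, in the order asked, and still so for the second after the job is handed in, with the robot touching nothing.
It also fails if it takes over 72 s, if anything falls off the work surface, if the arm or the gripper's body presses on something with over 40 N, if the wrist force passes 120 N, or if a joint passes its speed limit or range.

### The arm

A 7-joint arm with a two-finger parallel gripper is mounted at the origin on the work surface; the furniture and walls round the work are solid. World frame = base frame: x ahead of the robot, y to its left, z up, the work surface at z = 0. Lengths are in m, angles in rad, forces in N, time in s.
With the tool pointing down it reaches from about 0.425 to 0.925 m from the base axis. Payload 6.8 kg.
Tool frame: the origin (TCP) lies between the finger pads; the fingertips stand tcp_to_tips ahead of it and the grasp point (between the pads) lies 2 mm behind it (tcp_to_tips is the distance from the TCP to the fingertips, in m); z points along the fingers, y is the line along which they close (so a half turn about z gives the same grasp; the last joint's range is limited). The gripper opens to 85 mm and grips with 20 to 120 N. Pads are 22 mm wide; open, the fingers measure 114 mm over their backs; the gripper's body (76 mm by 85 mm) begins 54 mm behind the grasp point. The pads swing forward as they close: fully open they stand 13 mm farther back than shut.
Start: joints at [-1.42, 0.477, 0.022, 1.555, -0.011, 1.109, -0.083], TCP at [0.173, 0.653, 0.248] pointing down, gripper open.
Joint ranges: [-2.96, 2.96], [-0.34, 2.1], [-1.41, 1.46], [0.24, 2.44], [-1.37, 4.51], [0.17, 1.92], [-2.96, 2.96]. Speed limits (rad/s): [2.39, 2.39, 3.14, 3.14, 3.14, 3.14, 3.14].

### API

Orientations are given as a rotation vector (axis times angle).
In Python, from rig import observe, get_image, get_calibration, job_done, tcp_to_tips gives the robot as it stands. The module is installed in compiled form; this text tells all that it offers.
- The arm moves only by the tool play_rows, never from a script. Its argument "targets" is a list that holds one entry, the list of rows, each a list of 5 numbers: the shift along the world's x, y, z in units of 0.025 m (1.0 is 0.025 m), then the turn about the world's z in units of 0.1 rad (1.0 is 0.1 rad), then the opening, from 0 (shut) to 1 (fully open). In form: [[[tx, ty, tz, yaw, fingers], ...]]. A call has exactly 10 rows; each row shifts and turns the commanded pose from where the row before left it; what a row does not reach is not made up. A row lasts 1/8 s, in which the tool goes at most 62.5 mm and 10.7 degrees, less where a joint would pass 70% of its speed; a pose out of reach is approached as far as the arm can. A call with a number of a shift or a turn outside -1 to 1 is refused whole. A call with a gripper value outside its range is refused whole. The fingers move at their own pace and stop on an object; the grip force is fixed at half the most. Time passes only in rows, so rows that do not move let the fingers close, or fill a call up. It gives the time, the measured TCP pose, the force, the opening and the grip force at its end, in the units of the state.
- observe(): the state, without advancing time (a new reading comes with each control period).
- get_image(name): name is "side" or "top"; returns (picture, depth): 420x560x3 uint8, red, green, blue; 420x560 float32, m along the optical axis (not along the pixel's ray), 0 where there is no reading.
- get_calibration(name): a dict with "intrinsics" (3x3 intrinsics, pixels), "k1" (the pictures are not rectified: a ray, as slopes to the right and down, at radius r is drawn at 1 + k1 r^2 times it, then the intrinsics apply), "origin" and "rotation" of the camera in the world. Camera axes: x right, y up, looking along -z (the intrinsics and any distortion apply to the point x, -y, -z); pixel columns grow to the right and rows downward; lengths in m; the calibration is good to about 2 mm. A picture is of the moment at which its call begins. get_calibration takes no time and is no camera call.
- job_done(): hands the job in; it is judged then, once.
The state is a dict: "time_s": time; "q": joint angles; "joint_vel": joint speeds; "joint_efforts": joint torques, N m; "ee_pos": TCP position; "tcp_rot": TCP orientation; "force": force on the tool from outside, world axes, zero at the start; "wrist_torque": the same for the moment, N m; "gripper_width": opening from 0.0 (shut) to 1.0 (fully open); "gripper_force": force on a finger pad.
Only numpy, scipy, OpenCV 4.12 (cv2) and the standard library are available. Lean on these libraries where they do the work, as an engineer would, in place of code of your own. Each camera call takes 0.05 s, during which the arm holds its last target. There are 200 camera calls.

## Working session

There is one attempt and no reset: what is moved stays moved. The work goes in short steps, Python scripts to look and compute and a tool call to move; the robot and the scene stay as the last step left them, time stands still between calls to the robot, and variables do not carry over. Pictures are saved under pics/ and viewed, at most 10 in all, crops included, and the job is handed in when it is done.

Besides the shell and the picture viewer there is one more tool, called after "Emit:" as name(argument=value, ...), one argument or row to a line, values as JSON. play_rows: Moves the arm, as the interface text tells. Shifts and turns lie within -1 to 1; 1 stands for 0.025 m of shift or 0.1 rad of turn. Its arguments: {"type":"object","properties":{"targets":{"type":"array","items":{"type":"array","items":{"type":"array","items":{"type":"number","minimum":-1,"maximum":1}}}}},"required":["targets"]}

```bash
mkdir -p pics; ls; cat > h.py <<'E'
import numpy as np,cv2
from rig import *
def save(n,f):
    p,d=get_image(n); cv2.imwrite('pics/'+f+'.png',cv2.cvtColor(p,cv2.COLOR_RGB2BGR)); np.savez('/tmp/'+f,p=p,d=d); return p,d
def ray(n,uv):
    c=get_calibration(n);K=np.array(c['intrinsics'],float);k=c['k1']
    s=cv2.undistortPoints(np.array(uv,float).reshape(-1,1,2),K,np.array([k,0,0,0.])).reshape(-1,2)
    R=np.array(c['rotation'],float)
    d=np.c_[s[:,0],-s[:,1],-np.ones(len(s))]@R.T
    return np.array(c['origin'],float),d
def onz(n,uv,z):
    o,d=ray(n,uv); return o+d*((z-o[2])/d[:,2])[:,None]
def pts(n,uv,depth):
    o,d=ray(n,uv); return o+d*np.asarray(depth)[:,None]
def cloud(n,p,d,m):
    v,u=np.nonzero(m&(d>0)); return pts(n,np.c_[u,v],d[v,u])
E
python3 - <<'E'
from h import *
save('top','top0');save('side','side0')
print(tcp_to_tips,observe())
for n in('top','side'):
    c=get_calibration(n);print(n,c)
E
```

```text
pics
0.017 {'time_s': 0.1, 'q': array([-1.42003   ,  0.47772502,  0.02229206,  1.55639144, -0.01150271,
        1.10929052, -0.08310974]), 'joint_vel': array([ 0.00031303, -0.00257361,  0.00069177, -0.00187932, -0.000335  ,
       -0.00118244, -0.00039631]), 'joint_efforts': array([ 4.79190086e-03, -5.97755420e+01,  1.61399625e+00, -2.81953919e+01,
        1.28504782e-02,  4.94391716e-03,  2.40213711e-05]), 'ee_pos': array([0.17263481, 0.65200611, 0.24740044]), 'tcp_rot': array([-4.05392665e-01, -3.11520436e+00,  2.64335635e-03]), 'force': array([ 0.59047604, -0.10382141,  0.29011753]), 'wrist_torque': array([ 0.01168982, -0.00699951, -0.00174324]), 'gripper_force': 0.0, 'gripper_width': 0.9996932479779771}
top {'intrinsics': array([[382.82017214,   0.        , 282.96802073],
       [  0.        , 382.82017214, 213.46020842],
       [  0.        ,   0.        ,   1.        ]]), 'k1': 0.037107426778407636, 'origin': array([0.36012879, 0.03597624, 0.95640127]), 'rotation': array([ 0.12971584, -0.09804431, -1.59556417])}
side {'intrinsics': array([[457.33998435,   0.        , 280.22993824],
       [  0.        , 457.33998435, 208.74645803],
       [  0.        ,   0.        ,   1.        ]]), 'k1': -0.05498145212593786, 'origin': array([0.26925744, 0.74248683, 0.54487741]), 'rotation': array([ 0.23543303, -1.44600102, -2.50151156])}
```

```bash
sed -i "s/R=np.array(c\['rotation'\],float)/R=cv2.Rodrigues(np.array(c['rotation'],float))[0]/" h.py
```

```text
(no output)
```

View pics/top0.png

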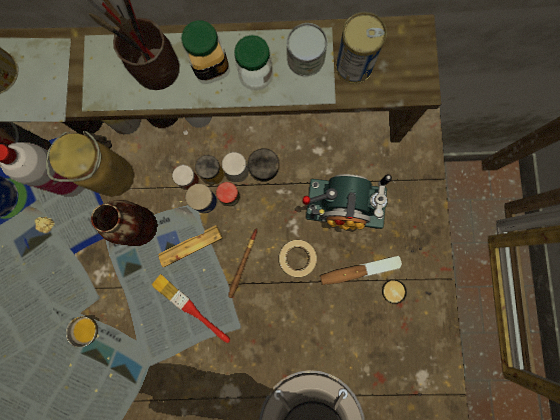

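View pics/side0.png

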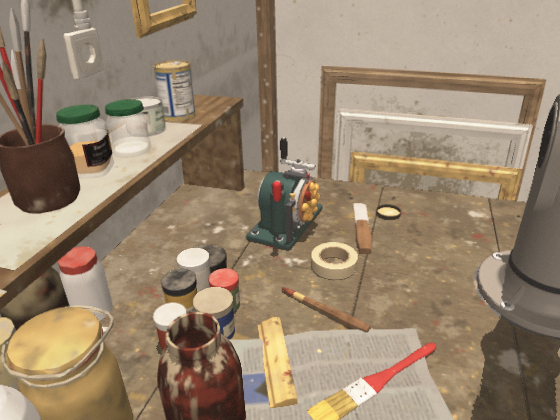

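```bash
python3 - <<'E'
from h import *
a=cv2.imread('pics/top0.png')[165:240,290:400]; b=cv2.imread('pics/side0.png')[130:255,240:335]
a=cv2.resize(a,None,fx=5,fy=5,interpolation=3);b=cv2.resize(b,None,fx=4,fy=4,interpolation=3)
c=np.zeros((500,800,3),np.uint8)
a=cv2.resize(a,(418,285));c[:285,:418]=a;c[:500,419:799]=b
cv2.imwrite('pics/crop0.png',c)
p=np.load('/tmp/top0.npz');P,D=p['p'].astype(int),p['d']
hsv=cv2.cvtColor(p['p'],cv2.COLOR_RGB2HSV)
H,S,V=[hsv[...,i] for i in range(3)]
roi=np.zeros(H.shape,bool);roi[165:240,295:400]=1
red=roi&((H<8)|(H>172))&(S>150)&(V>90)
n,l,st,ce=cv2.connectedComponentsWithStats(red.astype(np.uint8))
for i in range(1,n):
    if st[i,4]>4:
        q=cloud('top',P,D,l==i);print('red',st[i],ce[i].round(1),q.mean(0).round(4),q.max(0).round(3))
blk=roi&(V<45)&(D>0)
q=cloud('top',P,D,roi);v,u=np.nonzero(roi&(D>0))
for lo,hi in((.165,.2),(.145,.165),(.13,.145),(.117,.13),(.1,.117)):
    m=(q[:,2]>lo)&(q[:,2]<hi);print(lo,m.sum(),q[m].mean(0).round(4) if m.any() else'', (u[m].mean(),v[m].mean()) if m.any() else '')
m=q[:,2]>.165
print(np.c_[u[m],v[m],q[m].round(3)][:40])
E
```

```text
red [303 196   7   7  39] [306. 199.] [0.5061 0.0009 0.1574] [0.513 0.007 0.162]
red [348 217   5   1   5] [350. 217.] [ 0.4675 -0.0929  0.1377] [ 0.468 -0.088  0.139]
red [336 220   6   4  18] [338.5 221.4] [ 0.4624 -0.0716  0.1078] [ 0.465 -0.066  0.111]
0.165 55 [ 0.5404 -0.1666  0.1783] (np.float64(387.1090909090909), np.float64(178.34545454545454))
0.145 72 [ 0.5147 -0.0463  0.1561] (np.float64(328.125), np.float64(194.45833333333334))
0.13 324 [ 0.4993 -0.1183  0.1335] (np.float64(360.74691358024694), np.float64(202.42283950617283))
0.117 1073 [ 0.5147 -0.0991  0.1226] (np.float64(350.75209692451074), np.float64(196.69990680335508))
0.1 1001 [ 0.5066 -0.099   0.1091] (np.float64(349.94705294705295), np.float64(201.4005994005994))
[[ 3.86e+02  1.75e+02  5.47e-01 -1.64e-01  1.82e-01]
 [ 3.87e+02  1.75e+02  5.47e-01 -1.66e-01  1.80e-01]
 [ 3.88e+02  1.75e+02  5.47e-01 -1.68e-01  1.81e-01]
 [ 3.89e+02  1.75e+02  5.47e-01 -1.70e-01  1.81e-01]
 [ 3.90e+02  1.75e+02  5.46e-01 -1.72e-01  1.82e-01]
 [ 3.85e+02  1.76e+02  5.45e-01 -1.62e-01  1.82e-01]
 [ 3.86e+02  1.76e+02  5.44e-01 -1.6
[... 1066 characters left out ...]
 1.83e-01]
 [ 3.90e+02  1.78e+02  5.40e-01 -1.71e-01  1.83e-01]
 [ 3.91e+02  1.78e+02  5.40e-01 -1.73e-01  1.83e-01]
 [ 3.83e+02  1.79e+02  5.42e-01 -1.61e-01  1.68e-01]
 [ 3.84e+02  1.79e+02  5.40e-01 -1.61e-01  1.75e-01]
 [ 3.85e+02  1.79e+02  5.39e-01 -1.62e-01  1.79e-01]
 [ 3.86e+02  1.79e+02  5.39e-01 -1.64e-01  1.80e-01]
 [ 3.87e+02  1.79e+02  5.38e-01 -1.66e-01  1.81e-01]
 [ 3.88e+02  1.79e+02  5.38e-01 -1.67e-01  1.82e-01]
 [ 3.89e+02  1.79e+02  5.38e-01 -1.70e-01  1.81e-01]
 [ 3.90e+02  1.79e+02  5.39e-01 -1.72e-01  1.79e-01]
 [ 3.91e+02  1.79e+02  5.39e-01 -1.74e-01  1.78e-01]
 [ 3.83e+02  1.80e+02  5.39e-01 -1.60e-01  1.69e-01]
 [ 3.84e+02  1.80e+02  5.39e-01 -1.62e-01  1.71e-01]]
```

View pics/crop0.png

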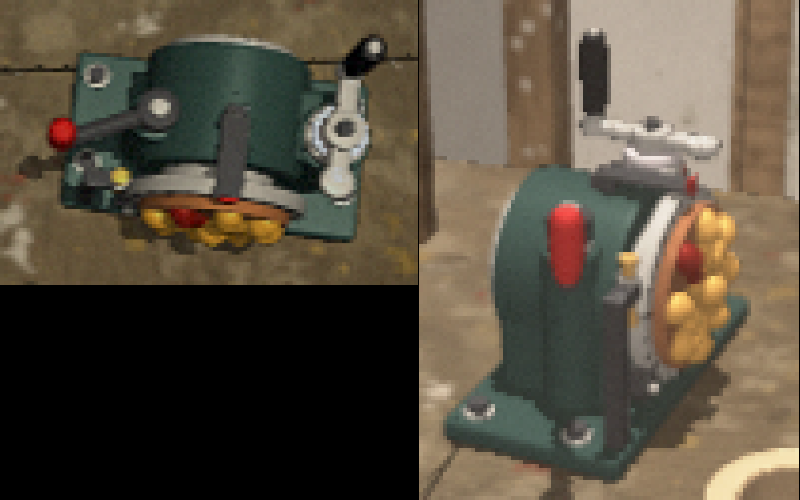

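```bash
python3 - <<'E'
from h import *
hm=onz('top',[(387.9,177.8)],.18)[0];hub=[onz('top',[(380.8,198.7)],z)[0] for z in(.13,.138)]
pv=[onz('top',[(331.8,193.4)],z)[0] for z in(.13,.14)];kn=onz('top',[(306,199)],.158)[0]
print('handle',hm,'hub',hub,'piv',pv,'knob',kn)
for h,p in zip(hub,pv):
    print('dist hub-handle',np.hypot(*(hm-h)[:2]),'hub-pivot',np.hypot(*(h-p)[:2]),'knob',np.hypot(*(kn-p)[:2]))
    ax=(p-h)[:2]; yaw=np.arctan2(-ax[0],ax[1]); print('yaw',yaw)
    d=(hm-h)[:2]; print('crank',(np.arctan2(-d[1],d[0])+np.pi+yaw)%(2*np.pi))
z=np.load('/tmp/top0.npz');P,D=z['p'],z['d']
for u,v in((381,199),(380,199),(332,193),(331,194),(321,212),(322,211),(319,210)):
    print(u,v,P[v,u],pts('top',[(u,v)],[D[v,u]])[0].round(4))
z=np.load('/tmp/side0.npz');P,D=z['p'],z['d']
for u,v in((288,160),(292,194),(287,202),(284,162),(278,190),(281,177),(284,141)):
    print(u,v,P[v,u],pts('side',[(u,v)],[D[v,u]])[0].round(4))
E
```

```text
handle [ 0.54109435 -0.16783345  0.18      ] hub [array([ 0.50676177, -0.16270782,  0.13      ]), array([ 0.50534229, -0.16078445,  0.138     ])] piv [array([ 0.52182911, -0.05710821,  0.13      ]), array([ 0.51987243, -0.05598183,  0.14      ])] knob [0.50598405 0.00096279 0.158     ]
dist hub-handle 0.034713081914407994 hub-pivot 0.1066691244411725 knob 0.060193911713700504
yaw -0.14172702517502409
crank 3.1480645031828804
dist hub-handle 0.036440340131632463 hub-pivot 0.10580508214592717 knob 0.05861379124998447
yaw -0.13776469691944376
crank 3.198494460377521
381 199 [64 64 63] [ 0.5055 -0.1623  0.1332]
380 199 [67 66 64] [ 0.5053 -0.1598  0.1348]
332 193 [194 185 167] [ 0.5228 -0.0576  0.1294]
331 194 [201 198 178] [ 0.5202 -0.0551  0.1318]
321 212 [199 192  77] [ 0.4827 -0.0326  0.1208]
322 211 [196 177  71] [ 0.4851 -0.035   0.1192]
319 210 [141 114  69] [ 0.4877 -0.0286  0.1179]
288 160 [223 212 196] [ 0.531  -0.1647  0.1302]
292 194 [243 202 119] [ 0.485  -0.0315  0.1185]
287 202 [74 83 76] [ 0.501  -0.0499  0.0882]
284 162 [151 141 132] [ 0.5393 -0.1611  0.126 ]
278 190 [158  52  47] [0.502  0.0066 0.1443]
281 177 [ 84 105  94] [ 0.5258 -0.092   0.1226]
284 141 [48 45 40] [ 0.5386 -0.1613  0.1762]
```

Emit:
play_rows(
  targets=[
    [[0.3,-1,1,0,1],[0.3,-1,1,0,1],[0.3,-1,1,0,1],[0.3,-1,1,0,1],[0.3,-1,0.5,0,1],[0.6,-1,0,0,1],[0.6,-1,0,0,1],[0.6,-1,0,0,1],[0.6,-1,0,0,1],[0.6,-1,0,0,1]],
  ],
)

```text
time_s: 1.35
ee_pos: [0.2856, 0.4014, 0.3605]
tcp_rot: [-0.406, -3.115, 0.001]
force: [-0.0, -0.1, -0.1]
gripper_width: 1.001
gripper_force: 0.0
```

Emit:
play_rows(
  targets=[
    [[0.74,-1,0,0,0.5],[0.74,-1,0,0,0.5],[0.74,-1,0,0,0.5],[0.74,-1,0,0,0.5],[0.74,-1,0,0,0.5],[0.74,-1,0,0,0.5],[0.74,-1,0,0,0.5],[0.74,-1,0,0,0.5],[0.74,-1,0,0,0.5],[0.74,-1,0,0,0.5]],
  ],
)

```text
time_s: 2.6
ee_pos: [0.4705, 0.1516, 0.3605]
tcp_rot: [-0.405, -3.115, 0.0]
force: [0.1, -0.3, -0.9]
gripper_width: 0.502
gripper_force: 0.0
```

Emit:
play_rows(
  targets=[
    [[0.28,-1,0,0,0.5],[0.28,-1,0,0,0.5],[0.28,-1,0,0,0.5],[0.28,-1,0,0,0.5],[0.28,-1,-0.4,0,0.5],[0.28,-1,-0.4,0,0.5],[0.28,-1,-0.4,0,0.5],[0.28,-1,-0.4,0,0.5],[0.28,-1,-0.4,0,0.5],[0.28,-1,-0.4,0,0.5]],
  ],
)

```text
time_s: 3.85
ee_pos: [0.5401, -0.0981, 0.3002]
tcp_rot: [-0.405, -3.115, -0.0]
force: [-0.4, -0.1, 0.0]
gripper_width: 0.494
gripper_force: 0.0
```

Emit:
play_rows(
  targets=[
    [[0.01,-0.69,-0.5,0,0.5],[0.01,-0.69,-0.5,0,0.5],[0.01,-0.68,-0.5,0,0.5],[0.01,-0.68,-0.5,0,0.5],[0,0,-0.63,0,0.5],[0,0,-0.63,0,0.5],[0,0,-0.63,0,0.5],[0,0,-0.63,0,0.5],[0,0,-0.63,0,0.5],[0,0,-0.63,0,0.5]],
  ],
)

```text
time_s: 5.1
ee_pos: [0.5413, -0.1658, 0.1553]
tcp_rot: [-0.405, -3.115, -0.0]
force: [0.2, 0.0, -1.3]
gripper_width: 0.501
gripper_force: 0.0
```

```bash
python3 - <<'E'
from h import *
P,D=save('side','side1');Q,_=save('top','top1')
b=cv2.imread('pics/side1.png')[90:230,220:340];a=cv2.imread('pics/top1.png')[140:240,300:420]
cv2.imwrite('pics/crop1.png',np.hstack([cv2.resize(b,(400,467),interpolation=3),cv2.resize(a,(400,467),interpolation=3)]))
E
```

```text
(no output)
```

View pics/crop1.png

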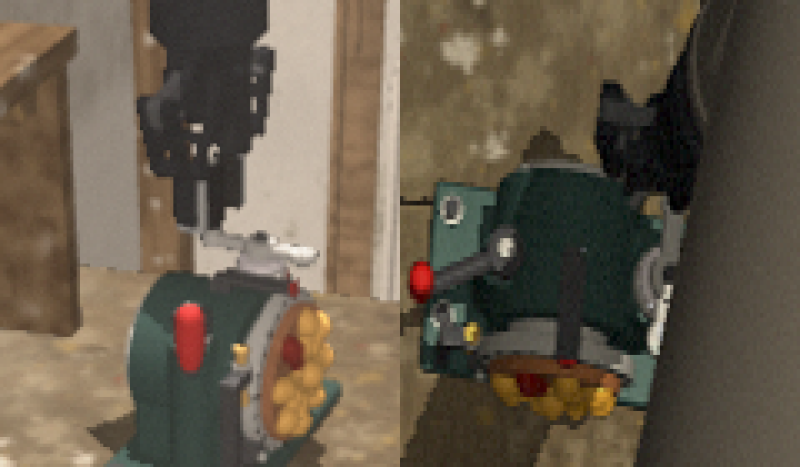

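Emit:
play_rows(
  targets=[
    [[0,0,0,0,0],[0,0,0,0,0],[0,0,0,0,0],[0,0,0,0,0],[0,0,0,0,0],[0,0,0,0,0],[0,0,0,0,0],[0,0,0,0,0],[0,0,0,0,0],[0,0,0,0,0]],
  ],
)

```text
time_s: 6.45
ee_pos: [0.5415, -0.1668, 0.1569]
tcp_rot: [0.406, 3.114, -0.001]
force: [-0.0, -4.8, 5.1]
gripper_width: 0.167
gripper_force: 58.8
```

```bash
cat > w.py <<'E'
import numpy as np,sys
# chord moves: theta0, steps..
C=np.array([.5055,-.1620]);R=.036;Y=-.14
def pos(t,C=C): a=np.pi-t+Y; return C+R*np.array([np.cos(a),np.sin(a)])
def plan(t0,t1,n,C=C,start=None):
    T=np.linspace(t0,t1,n+1);P=np.array([pos(t,C) for t in T])
    if start is not None:P[0]=start
    print([[round(float(x),2),round(float(y),2),0,0,0] for x,y in np.diff(P,axis=0)/.025], P[-1].round(4))
E
python3 - <<'E'
from w import *
from rig import observe
s=observe();print(s['ee_pos'],s['force'],s['gripper_width'])
p=s['ee_pos'][:2];d=p-C;print(np.hypot(*d),(np.pi+Y-np.arctan2(d[1],d[0])))
t=np.pi+Y-np.arctan2(d[1],d[0])
plan(t,t+1.5,10)
E
```

```text
[ 0.54150989 -0.16684512  0.15687907] [-0.04560787 -4.7662119   5.11414876] 0.16722160842749967
0.03633438037553606 3.1353392327550957
[[-0.04, -0.21, 0, 0, 0], [-0.08, -0.2, 0, 0, 0], [-0.11, -0.19, 0, 0, 0], [-0.13, -0.17, 0, 0, 0], [-0.16, -0.15, 0, 0, 0], [-0.18, -0.12, 0, 0, 0], [-0.19, -0.1, 0, 0, 0], [-0.21, -0.07, 0, 0, 0], [-0.21, -0.03, 0, 0, 0], [-0.22, -0.0, 0, 0, 0]] [ 0.5032 -0.1979]
```

Emit:
play_rows(
  targets=[
    [[0,0,0.08,0,0],[-0.04,-0.21,0.08,0,0],[-0.08,-0.2,0,0,0],[-0.11,-0.19,0,0,0],[-0.13,-0.17,0,0,0],[-0.16,-0.15,0,0,0],[-0.18,-0.12,0,0,0],[-0.19,-0.1,0,0,0],[-0.21,-0.07,0,0,0],[-0.21,-0.03,0,0,0]],
  ],
)

```text
time_s: 7.7
ee_pos: [0.5078, -0.198, 0.1576]
tcp_rot: [-0.406, -3.114, 0.006]
force: [6.7, -10.9, -26.5]
gripper_width: 0.169
gripper_force: 59.5
```

```bash
cat >> w.py <<'E'
def rep():
    from rig import observe
    s=observe();p=s['ee_pos'][:2];d=p-C;t=np.pi+Y-np.arctan2(d[1],d[0])
    f=s['force'];er=d/np.hypot(*d);et=np.array([er[1],-er[0]])
    print(s['time_s'],s['ee_pos'].round(4),'R %.4f th %.3f Frad %.2f Ftan %.2f Fz %.2f'%(np.hypot(*d),t%6.2832,f[:2]@er,f[:2]@et,f[2]),s['gripper_width'].round(3))
E
python3 - <<'E'
from w import *
rep();plan(4.49,6.19,10);plan(6.19,7.89,10)
E
```

```text
Traceback (most recent call last):
  File "w.py", line 13, in rep
    print(s['time_s'],s['ee_pos'].round(4),'R %.4f th %.3f Frad %.2f Ftan %.2f Fz %.2f'%(np.hypot(*d),t%6.2832,f[:2]@er,f[:2]@et,f[2]),s['gripper_width'].round(3))
                                                                                                                                       ^^^^^^^^^^^^^^^^^^^^^^^^
AttributeError: 'float' object has no attribute 'round'
```

```bash
sed -i "s/,s\['gripper_width'\].round(3))/); return p-f[:2]\/12000/" w.py
python3 - <<'E'
from w import *
C[:]=.5058,-.1621
c=rep();print(c);plan(4.49,6.09,10,start=c);plan(6.09,7.69,10)
E
```

```text
7.7 [ 0.5078 -0.198   0.1576] R 0.0359 th 4.517 Frad 11.28 Ftan -6.05 Fz -26.49
[ 0.50724009 -0.19706387]
[[-0.17, -0.04, 0, 0, 0], [-0.23, 0.04, 0, 0, 0], [-0.22, 0.07, 0, 0, 0], [-0.2, 0.11, 0, 0, 0], [-0.18, 0.14, 0, 0, 0], [-0.16, 0.16, 0, 0, 0], [-0.13, 0.19, 0, 0, 0], [-0.1, 0.21, 0, 0, 0], [-0.07, 0.22, 0, 0, 0], [-0.03, 0.23, 0, 0, 0]] [ 0.4699 -0.164 ]
[[0.01, 0.23, 0, 0, 0], [0.04, 0.23, 0, 0, 0], [0.08, 0.22, 0, 0, 0], [0.11, 0.2, 0, 0, 0], [0.14, 0.18, 0, 0, 0], [0.17, 0.16, 0, 0, 0], [0.19, 0.13, 0, 0, 0], [0.21, 0.09, 0, 0, 0], [0.22, 0.06, 0, 0, 0], [0.23, 0.02, 0, 0, 0]] [ 0.5049 -0.1261]
```

Emit:
play_rows(
  targets=[
    [[-0.17,-0.04,-0.06,0,0],[-0.23,0.04,-0.04,0,0],[-0.22,0.07,0,0,0],[-0.2,0.11,0,0,0],[-0.18,0.14,0,0,0],[-0.16,0.16,0,0,0],[-0.13,0.19,0,0,0],[-0.1,0.21,0,0,0],[-0.07,0.22,0,0,0],[-0.03,0.23,0,0,0]],
  ],
)

```text
time_s: 8.95
ee_pos: [0.4699, -0.1641, 0.1571]
tcp_rot: [-0.406, -3.113, 0.001]
force: [-1.8, -6.7, -4.3]
gripper_width: 0.174
gripper_force: 61.5
```

```bash
python3 - <<'E'
from w import *
C[:]=.5058,-.1621
c=rep();print(c);plan(6.09,7.69,10,start=c)
E
```

```text
8.95 [ 0.4699 -0.1641  0.1571] R 0.0360 th 6.087 Frad 2.19 Ftan -6.56 Fz -4.32
[ 0.47000554 -0.16355784]
[[-0.0, 0.21, 0, 0, 0], [0.04, 0.23, 0, 0, 0], [0.08, 0.22, 0, 0, 0], [0.11, 0.2, 0, 0, 0], [0.14, 0.18, 0, 0, 0], [0.17, 0.16, 0, 0, 0], [0.19, 0.13, 0, 0, 0], [0.21, 0.09, 0, 0, 0], [0.22, 0.06, 0, 0, 0], [0.23, 0.02, 0, 0, 0]] [ 0.5049 -0.1261]
```

```bash
cat >> w.py <<'E'
def plan(t0,t1,n,start=None):
    P=np.array([pos(t,C) for t in np.linspace(t0,t1,n+1)])
    if start is not None:P[0]=start
    q=np.diff(np.round((P-P[0])/.025,2),axis=0).round(2)
    for i in range(0,n,10): print([[float(x),float(y),0,0,0] for x,y in q[i:i+10]])
C[:]=.5058,-.1621
E
python3 - <<'E'
from w import *
c=rep();plan(6.087,6.087+3.4,20,start=c)
E
```

```text
8.95 [ 0.4699 -0.1641  0.1571] R 0.0360 th 6.087 Frad 2.19 Ftan -6.56 Fz -4.32
[[0.0, 0.22, 0, 0, 0], [0.05, 0.24, 0, 0, 0], [0.09, 0.23, 0, 0, 0], [0.12, 0.21, 0, 0, 0], [0.16, 0.19, 0, 0, 0], [0.19, 0.15, 0, 0, 0], [0.21, 0.12, 0, 0, 0], [0.23, 0.09, 0, 0, 0], [0.24, 0.04, 0, 0, 0], [0.25, 0.0, 0, 0, 0]]
[[0.24, -0.03, 0, 0, 0], [0.23, -0.08, 0, 0, 0], [0.21, -0.12, 0, 0, 0], [0.2, -0.15, 0, 0, 0], [0.16, -0.18, 0, 0, 0], [0.13, -0.21, 0, 0, 0], [0.09, -0.23, 0, 0, 0], [0.06, -0.23, 0, 0, 0], [0.01, -0.25, 0, 0, 0], [-0.03, -0.24, 0, 0, 0]]
```

Emit:
play_rows(
  targets=[
    [[0,0.22,0,0,0],[0.05,0.24,0,0,0],[0.09,0.23,0,0,0],[0.12,0.21,0,0,0],[0.16,0.19,0,0,0],[0.19,0.15,0,0,0],[0.21,0.12,0,0,0],[0.23,0.09,0,0,0],[0.24,0.04,0,0,0],[0.25,0,0,0,0]],
  ],
)

```text
time_s: 10.2
ee_pos: [0.5074, -0.1264, 0.1569]
tcp_rot: [-0.405, -3.11, -0.0]
force: [-6.5, -3.7, 0.8]
gripper_width: 0.169
gripper_force: 62.2
```

Emit:
play_rows(
  targets=[
    [[0.24,-0.03,0,0,0],[0.23,-0.08,0,0,0],[0.21,-0.12,0,0,0],[0.2,-0.15,0,0,0],[0.16,-0.18,0,0,0],[0.13,-0.21,0,0,0],[0.09,-0.23,0,0,0],[0.06,-0.23,0,0,0],[0.01,-0.25,0,0,0],[-0.03,-0.24,0,0,0]],
  ],
)

```text
time_s: 11.45
ee_pos: [0.5417, -0.1656, 0.1569]
tcp_rot: [-0.401, -3.112, -0.008]
force: [-1.3, 5.4, 1.8]
gripper_width: 0.171
gripper_force: 62.5
```

```bash
python3 - <<'E'
from w import *
c=rep();plan(9.487,9.487+6.8,40,start=c)
E
```

```text
11.45 [ 0.5417 -0.1656  0.1569] R 0.0361 th 3.098 Frad -1.78 Ftan -5.26 Fz 1.84
[[-0.1, -0.37, 0, 0, 0], [-0.11, -0.22, 0, 0, 0], [-0.14, -0.19, 0, 0, 0], [-0.18, -0.18, 0, 0, 0], [-0.2, -0.13, 0, 0, 0], [-0.22, -0.11, 0, 0, 0], [-0.23, -0.06, 0, 0, 0], [-0.25, -0.02, 0, 0, 0], [-0.24, 0.02, 0, 0, 0], [-0.24, 0.06, 0, 0, 0]]
[[-0.22, 0.09, 0, 0, 0], [-0.21, 0.14, 0, 0, 0], [-0.17, 0.17, 0, 0, 0], [-0.15, 0.19, 0, 0, 0], [-0.11, 0.22, 0, 0, 0], [-0.08, 0.23, 0, 0, 0], [-0.03, 0.25, 0, 0, 0], [0.01, 0.24, 0, 0, 0], [0.05, 0.24, 0, 0, 0], [0.09, 0.23, 0, 0, 0]]
[[0.13, 0.21, 0, 0, 0], [0.16, 0.18, 0, 0, 0], [0.19, 0.16, 0, 0, 0], [0.21, 0.12, 0, 0, 0], [0.23, 0.08, 0, 0, 0], [0.24, 0.04, 0, 0, 0], [0.24, 0.0, 0, 0, 0], [0.25, -0.04, 0, 0, 0], [0.23, -0.08, 0, 0, 0], [0.21, -0.12, 0, 0, 0]]
[[0.19, -0.15, 0, 0, 0], [0.16, -0.18, 0, 0, 0], [0.13, -0.21, 0, 0, 0], [0.09, -0.23, 0, 0, 0], [0.06, -0.24, 0, 0, 0], [0.01, -0.24, 0, 0, 0], [-0.03, -0.24, 0, 0, 0], [-0.07, -0.24, 0, 0, 0], [-0.11, -0.21, 0, 0, 0], [-0.15, -0.2, 0, 0, 0]]
```

Emit:
play_rows(
  targets=[
    [[-0.07,-0.24,0,0,0],[-0.11,-0.22,0,0,0],[-0.14,-0.19,0,0,0],[-0.18,-0.18,0,0,0],[-0.2,-0.13,0,0,0],[-0.22,-0.11,0,0,0],[-0.23,-0.06,0,0,0],[-0.25,-0.02,0,0,0],[-0.24,0.02,0,0,0],[-0.24,0.06,0,0,0]],
  ],
)

```text
time_s: 12.7
ee_pos: [0.496, -0.1969, 0.1572]
tcp_rot: [0.405, 3.113, -0.003]
force: [5.6, -7.2, -9.9]
gripper_width: 0.171
gripper_force: 61.4
```

Emit:
play_rows(
  targets=[
    [[-0.22,0.09,0,0,0],[-0.21,0.14,0,0,0],[-0.17,0.17,0,0,0],[-0.15,0.19,0,0,0],[-0.11,0.22,0,0,0],[-0.08,0.23,0,0,0],[-0.03,0.25,0,0,0],[0.01,0.24,0,0,0],[0.05,0.24,0,0,0],[0.09,0.23,0,0,0]],
  ],
)

```text
time_s: 13.95
ee_pos: [0.4735, -0.1464, 0.1571]
tcp_rot: [-0.406, -3.113, 0.001]
force: [-1.3, -6.5, -3.6]
gripper_width: 0.171
gripper_force: 61.6
```

```bash
python3 - <<'E'
from w import *
c=rep();plan(12.887,16.287,20,start=c)
E
```

```text
13.95 [ 0.4735 -0.1464  0.1571] R 0.0359 th 0.312 Frad -1.69 Ftan -6.38 Fz -3.58
[[0.12, 0.2, 0, 0, 0], [0.16, 0.18, 0, 0, 0], [0.19, 0.16, 0, 0, 0], [0.22, 0.12, 0, 0, 0], [0.23, 0.08, 0, 0, 0], [0.24, 0.05, 0, 0, 0], [0.24, 0.0, 0, 0, 0], [0.24, -0.04, 0, 0, 0], [0.23, -0.08, 0, 0, 0], [0.22, -0.12, 0, 0, 0]]
[[0.19, -0.15, 0, 0, 0], [0.16, -0.19, 0, 0, 0], [0.13, -0.21, 0, 0, 0], [0.09, -0.22, 0, 0, 0], [0.05, -0.24, 0, 0, 0], [0.02, -0.25, 0, 0, 0], [-0.03, -0.24, 0, 0, 0], [-0.08, -0.23, 0, 0, 0], [-0.1, -0.22, 0, 0, 0], [-0.15, -0.2, 0, 0, 0]]
```

Emit:
play_rows(
  targets=[
    [[0.12,0.2,0,0,0],[0.16,0.18,0,0,0],[0.19,0.16,0,0,0],[0.22,0.12,0,0,0],[0.23,0.08,0,0,0],[0.24,0.05,0,0,0],[0.24,0,0,0,0],[0.24,-0.04,0,0,0],[0.23,-0.08,0,0,0],[0.22,-0.12,0,0,0]],
  ],
)

```text
time_s: 15.2
ee_pos: [0.5245, -0.1315, 0.1569]
tcp_rot: [-0.404, -3.109, -0.002]
force: [-8.3, -0.6, 5.2]
gripper_width: 0.167
gripper_force: 62.5
```

Emit:
play_rows(
  targets=[
    [[0.19,-0.15,0,0,0],[0.16,-0.19,0,0,0],[0.13,-0.21,0,0,0],[0.09,-0.22,0,0,0],[0.05,-0.24,0,0,0],[0.02,-0.25,0,0,0],[-0.03,-0.24,0,0,0],[-0.08,-0.23,0,0,0],[-0.1,-0.22,0,0,0],[-0.15,-0.2,0,0,0]],
  ],
)

```text
time_s: 16.45
ee_pos: [0.5356, -0.1825, 0.1571]
tcp_rot: [0.4, 3.115, 0.006]
force: [4.2, 3.8, -4.3]
gripper_width: 0.169
gripper_force: 62.1
```

```bash
python3 - <<'E'
from w import *
c=rep();plan(16.287,17.487,10,start=c);plan(17.487,18.087,10)
E
```

```text
16.45 [ 0.5356 -0.1825  0.1571] R 0.0361 th 3.602 Frad 1.37 Ftan -5.50 Fz -4.26
[[-0.22, -0.24, 0, 0, 0], [-0.13, -0.11, 0, 0, 0], [-0.15, -0.09, 0, 0, 0], [-0.16, -0.07, 0, 0, 0], [-0.16, -0.06, 0, 0, 0], [-0.17, -0.03, 0, 0, 0], [-0.17, -0.01, 0, 0, 0], [-0.17, 0.01, 0, 0, 0], [-0.17, 0.03, 0, 0, 0], [-0.17, 0.04, 0, 0, 0]]
[[-0.08, 0.03, 0, 0, 0], [-0.08, 0.04, 0, 0, 0], [-0.07, 0.04, 0, 0, 0], [-0.08, 0.05, 0, 0, 0], [-0.07, 0.05, 0, 0, 0], [-0.07, 0.05, 0, 0, 0], [-0.06, 0.06, 0, 0, 0], [-0.06, 0.06, 0, 0, 0], [-0.06, 0.07, 0, 0, 0], [-0.05, 0.06, 0, 0, 0]]
```

Emit:
play_rows(
  targets=[
    [[-0.12,-0.13,0,0,0],[-0.13,-0.11,0,0,0],[-0.15,-0.09,0,0,0],[-0.16,-0.07,0,0,0],[-0.16,-0.06,0,0,0],[-0.17,-0.03,0,0,0],[-0.17,-0.01,0,0,0],[-0.17,0.01,0,0,0],[-0.17,0.03,0,0,0],[-0.17,0.04,0,0,0]],
  ],
)

```text
time_s: 17.7
ee_pos: [0.4956, -0.1968, 0.1572]
tcp_rot: [0.405, 3.114, -0.002]
force: [4.7, -4.7, -8.8]
gripper_width: 0.166
gripper_force: 61.5
```

```bash
python3 - <<'E'
from w import *
c=rep();plan(17.487,17.987,10,start=c)
E
```

```text
17.7 [ 0.4956 -0.1968  0.1572] R 0.0362 th 4.859 Frad 3.17 Ftan -5.88 Fz -8.83
[[-0.13, 0.05, 0, 0, 0], [-0.07, 0.03, 0, 0, 0], [-0.06, 0.03, 0, 0, 0], [-0.07, 0.04, 0, 0, 0], [-0.06, 0.03, 0, 0, 0], [-0.05, 0.05, 0, 0, 0], [-0.06, 0.04, 0, 0, 0], [-0.05, 0.05, 0, 0, 0], [-0.06, 0.05, 0, 0, 0], [-0.05, 0.05, 0, 0, 0]]
```

Emit:
play_rows(
  targets=[
    [[-0.09,0.03,0,0,0],[-0.07,0.03,0,0,0],[-0.06,0.03,0,0,0],[-0.07,0.04,0,0,0],[-0.06,0.03,0,0,0],[-0.05,0.05,0,0,0],[-0.06,0.04,0,0,0],[-0.05,0.05,0,0,0],[-0.06,0.05,0,0,0],[-0.05,0.05,0,0,0]],
  ],
)

```text
time_s: 18.95
ee_pos: [0.4793, -0.1868, 0.1571]
tcp_rot: [0.405, 3.115, -0.002]
force: [2.5, -5.0, -7.7]
gripper_width: 0.17
gripper_force: 61.6
```

```bash
python3 - <<'E'
from w import *
c=rep();plan(17.987,18.987,30,start=c)
E
```

```text
18.95 [ 0.4793 -0.1868  0.1571] R 0.0362 th 5.392 Frad 1.54 Ftan -5.36 Fz -7.71
[[-0.04, 0.06, 0, 0, 0], [-0.03, 0.03, 0, 0, 0], [-0.03, 0.04, 0, 0, 0], [-0.03, 0.04, 0, 0, 0], [-0.03, 0.04, 0, 0, 0], [-0.02, 0.04, 0, 0, 0], [-0.02, 0.05, 0, 0, 0], [-0.03, 0.04, 0, 0, 0], [-0.02, 0.04, 0, 0, 0], [-0.02, 0.05, 0, 0, 0]]
[[-0.01, 0.04, 0, 0, 0], [-0.02, 0.05, 0, 0, 0], [-0.01, 0.04, 0, 0, 0], [-0.02, 0.05, 0, 0, 0], [-0.01, 0.04, 0, 0, 0], [-0.01, 0.05, 0, 0, 0], [-0.01, 0.05, 0, 0, 0], [0.0, 0.05, 0, 0, 0], [-0.01, 0.04, 0, 0, 0], [0.0, 0.05, 0, 0, 0]]
[[0.0, 0.05, 0, 0, 0], [0.0, 0.05, 0, 0, 0], [0.0, 0.05, 0, 0, 0], [0.0, 0.04, 0, 0, 0], [0.01, 0.05, 0, 0, 0], [0.0, 0.05, 0, 0, 0], [0.01, 0.05, 0, 0, 0], [0.01, 0.04, 0, 0, 0], [0.01, 0.05, 0, 0, 0], [0.01, 0.05, 0, 0, 0]]
```

Emit:
play_rows(
  targets=[
    [[-0.03,0.04,0,0,0],[-0.02,0.03,0,0,0],[-0.02,0.03,0,0,0],[-0.02,0.03,0,0,0],[-0.02,0.03,0,0,0],[-0.02,0.03,0,0,0],[-0.02,0.03,0,0,0],[-0.02,0.03,0,0,0],[-0.02,0.03,0,0,0],[-0.01,0.03,0,0,0]],
  ],
)

```text
time_s: 20.2
ee_pos: [0.474, -0.1792, 0.1571]
tcp_rot: [-0.405, -3.115, 0.002]
force: [1.1, -5.3, -6.3]
gripper_width: 0.169
gripper_force: 61.6
```

```bash
python3 - <<'E'
from w import *
c=rep();plan(18.24,18.74,20)
E
```

```text
20.2 [ 0.474  -0.1792  0.1571] R 0.0361 th 5.651 Frad 1.53 Ftan -5.23 Fz -6.25
[[-0.02, 0.03, 0, 0, 0], [-0.01, 0.03, 0, 0, 0], [-0.02, 0.04, 0, 0, 0], [-0.01, 0.03, 0, 0, 0], [-0.01, 0.04, 0, 0, 0], [-0.01, 0.03, 0, 0, 0], [-0.01, 0.03, 0, 0, 0], [-0.01, 0.04, 0, 0, 0], [-0.01, 0.03, 0, 0, 0], [-0.01, 0.04, 0, 0, 0]]
[[-0.01, 0.03, 0, 0, 0], [-0.01, 0.04, 0, 0, 0], [0.0, 0.03, 0, 0, 0], [-0.01, 0.04, 0, 0, 0], [0.0, 0.04, 0, 0, 0], [0.0, 0.03, 0, 0, 0], [0.0, 0.04, 0, 0, 0], [-0.01, 0.03, 0, 0, 0], [0.0, 0.04, 0, 0, 0], [0.0, 0.04, 0, 0, 0]]
```

Base load 5.2 N, not yet on the stop.

Emit:
play_rows(
  targets=[
    [[-0.02,0.03,0,0,0],[-0.01,0.03,0,0,0],[-0.02,0.04,0,0,0],[-0.01,0.03,0,0,0],[-0.01,0.04,0,0,0],[-0.01,0.03,0,0,0],[-0.01,0.03,0,0,0],[-0.01,0.04,0,0,0],[-0.01,0.03,0,0,0],[-0.01,0.04,0,0,0]],
  ],
)

```text
time_s: 21.45
ee_pos: [0.4708, -0.1707, 0.1571]
tcp_rot: [-0.406, -3.115, 0.001]
force: [0.7, -5.6, -6.9]
gripper_width: 0.166
gripper_force: 61.6
```

```bash
python3 - <<'E'
from w import *
c=rep();plan(18.48,18.98,20)
E
```

```text
21.45 [ 0.4708 -0.1707  0.1571] R 0.0361 th 5.903 Frad 0.69 Ftan -5.60 Fz -6.92
[[-0.01, 0.04, 0, 0, 0], [0.0, 0.03, 0, 0, 0], [-0.01, 0.04, 0, 0, 0], [-0.01, 0.03, 0, 0, 0], [0.0, 0.04, 0, 0, 0], [0.0, 0.03, 0, 0, 0], [-0.01, 0.04, 0, 0, 0], [0.0, 0.04, 0, 0, 0], [0.0, 0.03, 0, 0, 0], [0.0, 0.04, 0, 0, 0]]
[[0.0, 0.03, 0, 0, 0], [0.01, 0.04, 0, 0, 0], [0.0, 0.03, 0, 0, 0], [0.0, 0.04, 0, 0, 0], [0.01, 0.04, 0, 0, 0], [0.0, 0.03, 0, 0, 0], [0.01, 0.04, 0, 0, 0], [0.01, 0.03, 0, 0, 0], [0.01, 0.04, 0, 0, 0], [0.0, 0.03, 0, 0, 0]]
```

Emit:
play_rows(
  targets=[
    [[-0.01,0.02,0,0,0],[0,0.02,0,0,0],[-0.01,0.02,0,0,0],[0,0.02,0,0,0],[0,0.02,0,0,0],[-0.01,0.02,0,0,0],[0,0.02,0,0,0],[0,0.02,0,0,0],[0,0.02,0,0,0],[0,0.02,0,0,0]],
  ],
)

```text
time_s: 22.7
ee_pos: [0.4699, -0.1656, 0.1571]
tcp_rot: [-0.405, -3.114, 0.001]
force: [-0.4, -4.5, -5.8]
gripper_width: 0.169
gripper_force: 61.6
```

```bash
python3 - <<'E'
from w import *
c=rep();plan(18.62,18.98,10)
E
```

```text
22.7 [ 0.4699 -0.1656  0.1571] R 0.0360 th 6.045 Frad 0.85 Ftan -4.42 Fz -5.84
[[-0.0, 0.05, 0, 0, 0], [-0.01, 0.05, 0, 0, 0], [0.0, 0.06, 0, 0, 0], [0.01, 0.05, 0, 0, 0], [0.0, 0.05, 0, 0, 0], [0.01, 0.05, 0, 0, 0], [0.0, 0.05, 0, 0, 0], [0.01, 0.05, 0, 0, 0], [0.01, 0.05, 0, 0, 0], [0.02, 0.05, 0, 0, 0]]
```

Emit:
play_rows(
  targets=[
    [[0,0.03,0,0,0],[0,0.03,0,0,0],[0,0.03,0,0,0],[0,0.03,0,0,0],[0,0.03,0,0,0],[0,0.03,0,0,0],[0.01,0.03,0,0,0],[0,0.03,0,0,0],[0,0.03,0,0,0],[0.01,0.03,0,0,0]],
  ],
)

```text
time_s: 23.95
ee_pos: [0.4701, -0.1582, 0.1571]
tcp_rot: [-0.406, -3.114, 0.001]
force: [0.1, -5.8, -4.9]
gripper_width: 0.165
gripper_force: 61.7
```

```bash
python3 - <<'E'
from w import *
c=rep();plan(18.82,19.03,10)
E
```

```text
23.95 [ 0.4701 -0.1582  0.1571] R 0.0359 th 6.253 Frad -0.72 Ftan -5.71 Fz -4.89
[[0.0, 0.03, 0, 0, 0], [0.01, 0.03, 0, 0, 0], [0.0, 0.03, 0, 0, 0], [0.01, 0.03, 0, 0, 0], [0.0, 0.03, 0, 0, 0], [0.01, 0.03, 0, 0, 0], [0.01, 0.03, 0, 0, 0], [0.01, 0.03, 0, 0, 0], [0.01, 0.03, 0, 0, 0], [0.0, 0.02, 0, 0, 0]]
```

Emit:
play_rows(
  targets=[
    [[0,0.02,0,0,0],[0,0.02,0,0,0],[0.01,0.02,0,0,0],[0,0.02,0,0,0],[0,0.02,0,0,0],[0.01,0.02,0,0,0],[0,0.02,0,0,0],[0.01,0.02,0,0,0],[0,0,0,0,0],[0,0,0,0,0]],
  ],
)

```text
time_s: 25.2
ee_pos: [0.4708, -0.1541, 0.1571]
tcp_rot: [-0.405, -3.114, 0.001]
force: [-0.7, -4.8, -4.4]
gripper_width: 0.169
gripper_force: 61.7
```

```bash
python3 - <<'E'
from w import *
c=rep();plan(18.93,19.14,10)
E
```

```text
25.2 [ 0.4708 -0.1541  0.1571] R 0.0359 th 0.085 Frad -0.40 Ftan -4.83 Fz -4.35
[[0.01, 0.03, 0, 0, 0], [0.0, 0.03, 0, 0, 0], [0.01, 0.03, 0, 0, 0], [0.01, 0.03, 0, 0, 0], [0.01, 0.03, 0, 0, 0], [0.01, 0.02, 0, 0, 0], [0.01, 0.03, 0, 0, 0], [0.01, 0.03, 0, 0, 0], [0.01, 0.03, 0, 0, 0], [0.02, 0.03, 0, 0, 0]]
```

Still running free (θ≈18.93).

Emit:
play_rows(
  targets=[
    [[0.01,0.03,0,0,0],[0,0.03,0,0,0],[0.01,0.03,0,0,0],[0.01,0.03,0,0,0],[0.01,0.03,0,0,0],[0.01,0.02,0,0,0],[0.01,0.03,0,0,0],[0.01,0.03,0,0,0],[0.01,0.03,0,0,0],[0.01,0.03,0,0,0]],
  ],
)

```text
time_s: 26.45
ee_pos: [0.4731, -0.1471, 0.157]
tcp_rot: [-0.406, -3.114, 0.002]
force: [-0.2, -6.3, -4.7]
gripper_width: 0.17
gripper_force: 61.6
```

```bash
python3 - <<'E'
from w import *
c=rep();plan(19.14,19.35,10)
E
```

```text
26.45 [ 0.4731 -0.1471  0.157 ] R 0.0359 th 0.291 Frad -2.45 Ftan -5.79 Fz -4.74
[[0.01, 0.03, 0, 0, 0], [0.02, 0.02, 0, 0, 0], [0.01, 0.03, 0, 0, 0], [0.02, 0.03, 0, 0, 0], [0.01, 0.02, 0, 0, 0], [0.02, 0.03, 0, 0, 0], [0.01, 0.03, 0, 0, 0], [0.02, 0.02, 0, 0, 0], [0.02, 0.03, 0, 0, 0], [0.01, 0.02, 0, 0, 0]]
```

Emit:
play_rows(
  targets=[
    [[0.01,0.03,0,0,0],[0.02,0.02,0,0,0],[0.01,0.03,0,0,0],[0.02,0.03,0,0,0],[0.01,0.02,0,0,0],[0.02,0.03,0,0,0],[0.01,0.03,0,0,0],[0.01,0.01,0,0,0],[0,0,0,0,0],[0,0,0,0,0]],
  ],
)

```text
time_s: 27.7
ee_pos: [0.4756, -0.1428, 0.1571]
tcp_rot: [-0.407, -3.113, 0.003]
force: [0.2, -8.1, -4.5]
gripper_width: 0.168
gripper_force: 61.7
```

```bash
python3 - <<'E'
from w import *
c=rep();plan(19.3,19.5,10)
E
```

```text
27.7 [ 0.4756 -0.1428  0.1571] R 0.0359 th 0.429 Frad -4.60 Ftan -6.73 Fz -4.54
[[0.02, 0.02, 0, 0, 0], [0.01, 0.03, 0, 0, 0], [0.02, 0.02, 0, 0, 0], [0.02, 0.02, 0, 0, 0], [0.02, 0.03, 0, 0, 0], [0.01, 0.02, 0, 0, 0], [0.02, 0.02, 0, 0, 0], [0.02, 0.02, 0, 0, 0], [0.02, 0.02, 0, 0, 0], [0.02, 0.02, 0, 0, 0]]
```

Emit:
play_rows(
  targets=[
    [[0.02,0.02,0,0,0],[0.02,0.02,0,0,0],[0.02,0.02,0,0,0],[0.02,0.03,0,0,0],[0.01,0.02,0,0,0],[0,0,0,0,0],[0,0,0,0,0],[0,0,0,0,0],[0,0,0,0,0],[0,0,0,0,0]],
  ],
)

```text
time_s: 28.95
ee_pos: [0.4773, -0.1403, 0.157]
tcp_rot: [-0.407, -3.113, 0.003]
force: [-2.2, -8.3, -3.3]
gripper_width: 0.17
gripper_force: 61.7
```

```bash
python3 - <<'E'
from w import *
c=rep()
E
```

```text
28.95 [ 0.4773 -0.1403  0.157 ] R 0.0359 th 0.513 Frad -3.33 Ftan -7.92 Fz -3.26
```

Emit:
play_rows(
  targets=[
    [[-0.01,-0.02,0,0,0],[0,0,0,0,0],[0,0,0,0,0.35],[0,0,0,0,0.35],[0,0,0,0,0.35],[0,0,0.2,0,0.35],[0,0,0.6,0,0.35],[0,0,1,0,0.35],[0,0,1,0,0.35],[0,0,1,0,0.35]],
  ],
)

```text
time_s: 30.2
ee_pos: [0.4788, -0.1397, 0.2547]
tcp_rot: [0.406, 3.114, 0.0]
force: [1.2, -0.4, 0.4]
gripper_width: 0.348
gripper_force: 0.0
```

Emit:
play_rows(
  targets=[
    [[-0.05,0.8,0,0,0],[-0.05,0.8,0,0,0],[-0.05,0.8,0,0,0],[-0.05,0.8,0,0,0],[-0.05,0.8,0,0,0],[-0.05,0.8,0,0,0],[-0.05,0.93,0,0,0],[0,0,0,0,0],[0,0,0,0,0],[0,0,0,0,0]],
  ],
)

```text
time_s: 31.45
ee_pos: [0.4701, 0.0027, 0.2531]
tcp_rot: [0.408, 3.115, -0.0]
force: [-0.3, -0.3, 0.6]
gripper_width: -0.0
gripper_force: 0.0
```

```bash
python3 - <<'E'
from h import *
P,D=save('top','top2');Q,_=save('side','side2')
b=cv2.imread('pics/side2.png')[90:250,220:340];a=cv2.imread('pics/top2.png')[140:240,290:410]
cv2.imwrite('pics/crop2.png',np.hstack([cv2.resize(b,(400,533),interpolation=3),cv2.resize(a,(400,533),interpolation=3)]))
print(observe()['ee_pos'],observe()['force'])
E
```

```text
[0.47000945 0.00298541 0.25289938] [ 0.17426646  0.02587835 -1.31673245]
```

View pics/crop2.png

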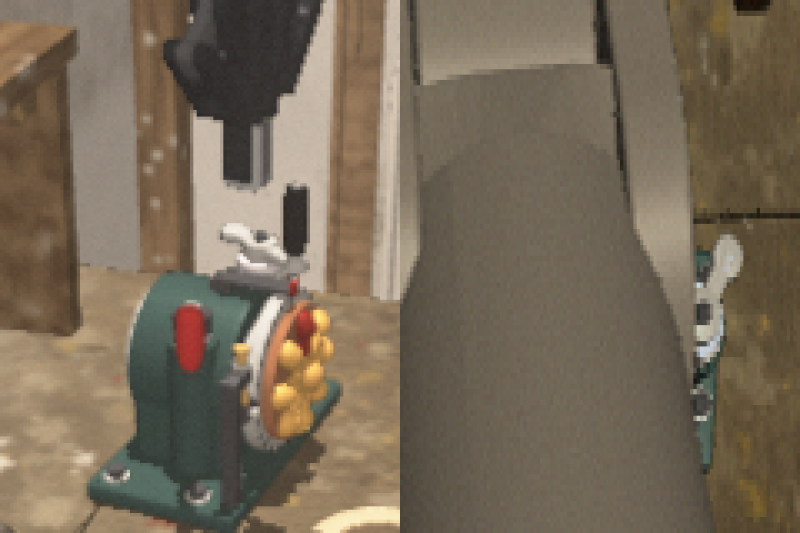

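Emit:
play_rows(
  targets=[
    [[-0.1,0,-0.6,0,0],[0,0,-0.8,0,0],[0,0,-0.8,0,0],[0,0,-0.7,0,0],[0,0,-0.6,0,0],[0,0,-0.4,0,0],[0,0,-0.2,0,0],[0.1,0,0,0,0],[0.1,0,0,0,0],[0.1,0,0,0,0]],
  ],
)

```text
time_s: 32.8
ee_pos: [0.4756, 0.0039, 0.1507]
tcp_rot: [0.405, 3.114, 0.001]
force: [0.0, -0.1, 0.1]
gripper_width: -0.001
gripper_force: 0.0
```

Emit:
play_rows(
  targets=[
    [[0.1,0,0,0,0],[0.1,0,0,0,0],[0.1,0,0,0,0],[0.1,0,0,0,0],[0.1,0,0,0,0],[0.1,0,0,0,0],[0.1,0,0,0,0],[0.1,0,0,0,0],[0.1,0,0,0,0],[0.1,0,0,0,0]],
  ],
)

```text
time_s: 34.05
ee_pos: [0.4976, 0.0063, 0.1496]
tcp_rot: [-0.401, -3.11, -0.003]
force: [-6.4, 8.2, 3.1]
gripper_width: -0.002
gripper_force: 4.3
```

Emit:
play_rows(
  targets=[
    [[-0.2,0.05,0,0,0],[-0.15,0,0,0,0],[0,0,0,0.8,0],[0,0,0,0.8,0],[0,0,0,0.8,0],[0,0,0,0.6,0],[0,0,0,0,0],[0,0,0,0,0],[0,0,0,0,0],[0,0,0,0,0]],
  ],
)

```text
time_s: 35.3
ee_pos: [0.4912, 0.005, 0.1503]
tcp_rot: [-0.064, 3.141, -0.0]
force: [-0.5, 0.4, 0.2]
gripper_width: 0.001
gripper_force: 0.0
```

```bash
python3 - <<'E'
from h import *
o=observe();print(o['ee_pos'],o['force'],cv2.Rodrigues(o['tcp_rot'])[0].round(3))
P,D=save('side','side3')
H,S,V=cv2.split(cv2.cvtColor(P,cv2.COLOR_RGB2HSV))
m=((H<8)|(H>172))&(S>130)&(V>80);m[:160]=0;m[230:]=0;m[:,:260]=0;m[:,310:]=0
n,l,st,ce=cv2.connectedComponentsWithStats(m.astype(np.uint8))
for i in range(1,n):
    if st[i,4]>15: print(st[i],onz('side',[ce[i]],.140)[0],np.median(cloud('side',P,D,l==i),axis=0))
a=cv2.imread('pics/side3.png')[110:240,230:340]
cv2.imwrite('pics/crop3.png',cv2.resize(a,(500,590),interpolation=3))
E
```

```text
[0.49124739 0.00504296 0.15031079] [-0.53556242  0.40024335  0.24503726] [[-0.999 -0.041  0.   ]
 [-0.041  0.999 -0.   ]
 [-0.    -0.    -1.   ]]
[267 182   8  19 142] [0.51736525 0.00538925 0.14      ] [0.51637687 0.00847626 0.14194447]
```

View pics/crop3.png

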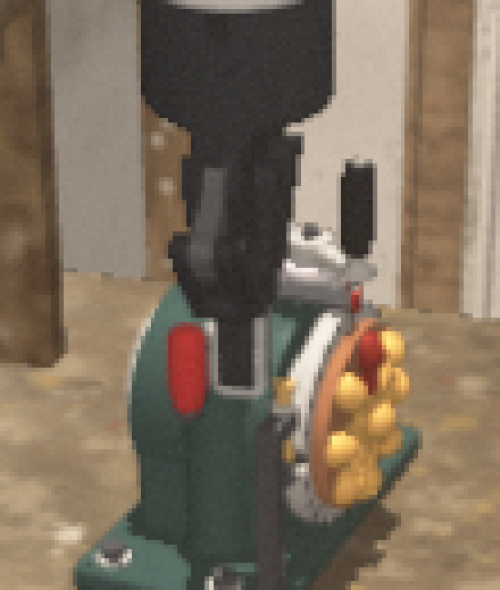

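Emit:
play_rows(
  targets=[
    [[0.1,-0.04,0,0,0],[0.1,-0.04,0,0,0],[0.08,-0.02,0,0,0],[0.06,0.02,0,-0.25,0],[0.06,0.02,0,-0.25,0],[0.06,0.02,0,-0.25,0],[0.06,0.02,0,-0.25,0],[0.06,0.02,0,-0.25,0],[0.06,0.02,0,-0.25,0],[0.06,0.02,0,-0.25,0]],
  ],
)

```text
time_s: 36.6
ee_pos: [0.5074, 0.0059, 0.1499]
tcp_rot: [-0.212, -3.131, 0.0]
force: [-4.7, 0.2, 4.0]
gripper_width: 0.003
gripper_force: 2.5
```

```bash
cat > k.py <<'E'
import numpy as np,cv2
from rig import observe
pv=np.array([.521,-.0565])
def rep(d=0.1,n=10):
    o=observe();p=o['ee_pos'];f=o['force'];R=cv2.Rodrigues(o['tcp_rot'])[0]
    nn=-R[:2,0] if R[0,0]<0 else R[:2,0]
    kn=p[:2]+.0195*nn; u=(kn-pv)/np.hypot(*(kn-pv)); t=np.array([u[1],-u[0]])
    a=np.arctan2(-u[0],u[1])
    print(o['time_s'],p.round(4),'knob',kn.round(4),'rad %.4f lever %.3f Ft %.2f Fn(face) %.2f |F| %.2f'%(np.hypot(*(kn-pv)),.41-a,f[:2]@t,f[:2]@nn,np.linalg.norm(f)),f.round(1),'n',nn.round(3),'t',t.round(3))
    r=p[:2]-pv; step=np.array([r[1],-r[0]])*d/n/.025
    print('row for %.3f rad:'%(d/n),step.round(3),'yaw',-d/n*10)
E
python3 -c "
from k import *
rep()"
```

```text
36.6 [0.5074 0.0059 0.1499] knob [0.5267 0.0033] rad 0.0601 lever 0.505 Ft -4.74 Fn(face) -4.72 |F| 6.20 [-4.7  0.2  4. ] n [ 0.991 -0.135] t [ 0.996 -0.094]
row for 0.010 rad: [0.025 0.005] yaw -0.1
```

Emit:
play_rows(
  targets=[
    [[0.05,0.01,0,-0.2,0],[0.05,0.01,0,-0.2,0],[0.05,0.01,0,-0.2,0],[0.05,0.01,0,-0.2,0],[0.05,0.01,0,-0.2,0],[0.05,0.01,0,-0.2,0],[0.05,0,0,-0.2,0],[0.05,0,0,-0.2,0],[0.05,0,0,-0.2,0],[0.05,0,0,-0.2,0]],
  ],
)

```text
time_s: 37.85
ee_pos: [0.5191, 0.0078, 0.1498]
tcp_rot: [-0.522, -3.093, 0.0]
force: [-7.4, 1.1, 5.8]
gripper_width: -0.0
gripper_force: 3.9
```

```bash
python3 -c "
from k import *
rep()"
```

```text
37.85 [0.5191 0.0078 0.1498] knob [0.5375 0.0014] rad 0.0602 lever 0.688 Ft -7.38 Fn(face) -7.32 |F| 9.44 [-7.4  1.1  5.8] n [ 0.944 -0.328] t [ 0.962 -0.275]
row for 0.010 rad: [0.026 0.001] yaw -0.1
```

Emit:
play_rows(
  targets=[
    [[0.03,0,0.01,-0.1,0],[0.02,0,0.01,-0.1,0],[0.03,0,0,-0.1,0],[0.02,0,0,-0.1,0],[0.03,0,0,-0.1,0],[0.02,0,0,-0.1,0],[0.03,0,0,-0.1,0],[0.02,0,0,-0.1,0],[0.03,0,0,-0.1,0],[0.02,0,0,-0.1,0]],
  ],
)

```text
time_s: 39.1
ee_pos: [0.5243, 0.008, 0.1499]
tcp_rot: [-0.675, -3.061, 0.001]
force: [-9.3, 1.5, 5.7]
gripper_width: 0.001
gripper_force: 4.8
```

```bash
python3 -c "
from k import *
rep()"
```

```text
39.1 [0.5243 0.008  0.1499] knob [ 5.42e-01 -2.00e-04] rad 0.0601 lever 0.767 Ft -9.24 Fn(face) -9.07 |F| 11.01 [-9.3  1.5  5.7] n [ 0.907 -0.421] t [ 0.937 -0.349]
row for 0.010 rad: [ 0.026 -0.001] yaw -0.1
```

Emit:
play_rows(
  targets=[
    [[0.04,0,0,-0.15,0],[0.04,0,0,-0.15,0],[0.04,0,0,-0.15,0],[0.04,0,0,-0.15,0],[0.04,-0.01,0,-0.15,0],[0.04,0,0,-0.15,0],[0.04,-0.01,0,-0.15,0],[0.04,0,0,-0.15,0],[0.04,-0.01,0,-0.15,0],[0.04,0,0,-0.15,0]],
  ],
)

```text
time_s: 40.35
ee_pos: [0.5331, 0.0075, 0.1497]
tcp_rot: [-0.902, -2.999, 0.002]
force: [-13.5, 2.4, 7.9]
gripper_width: -0.002
gripper_force: 6.3
```

```bash
python3 -c "
from k import *
rep()"
```

```text
40.35 [0.5331 0.0075 0.1497] knob [ 0.5494 -0.0032] rad 0.0604 lever 0.900 Ft -13.08 Fn(face) -12.62 |F| 15.86 [-13.5   2.4   7.9] n [ 0.834 -0.552] t [ 0.882 -0.47 ]
row for 0.010 rad: [ 0.026 -0.005] yaw -0.1
```

Emit:
play_rows(
  targets=[
    [[0.03,0,0,-0.1,0],[0.03,-0.01,0,-0.1,0],[0.03,-0.01,0,-0.1,0],[0.03,0,0,-0.1,0],[0.03,-0.01,0,-0.1,0],[0.03,-0.01,0,-0.1,0],[0,0,0,0,0],[0,0,0,0,0],[0,0,0,0,0],[0,0,0,0,0]],
  ],
)

```text
time_s: 41.6
ee_pos: [0.5371, 0.0069, 0.1495]
tcp_rot: [-0.99, -2.97, 0.002]
force: [-14.8, 3.5, 9.2]
gripper_width: -0.002
gripper_force: 6.9
```

```bash
python3 -c "
from k import *
rep()"
```

```text
41.6 [0.5371 0.0069 0.1495] knob [ 0.5527 -0.0048] rad 0.0607 lever 0.959 Ft -14.43 Fn(face) -13.92 |F| 17.75 [-14.8   3.5   9.2] n [ 0.8 -0.6] t [ 0.853 -0.522]
row for 0.010 rad: [ 0.025 -0.006] yaw -0.1
```

Emit:
play_rows(
  targets=[
    [[-0.1,0.06,0,0,0],[-0.3,0.2,0,0,0],[-0.5,0.3,0,0,0],[-0.5,0.3,0.3,0,0],[-0.2,0.1,1,0,0],[0,0,1,0,0],[0,0,1,0,0],[0,0.5,1,0,0],[0,1,0.5,0,0],[0,1,0,0,0]],
  ],
)

```text
time_s: 42.85
ee_pos: [0.5024, 0.0934, 0.2727]
tcp_rot: [0.993, 2.978, 0.005]
force: [0.2, 0.4, -0.8]
gripper_width: -0.002
gripper_force: 0.0
```

Emit:
play_rows(
  targets=[
    [[-0.3,1,0,0,0],[-0.3,1,0,0,0],[-0.3,1,0,0,0],[-0.3,1,0,0,0],[-0.3,1,0,0,0],[0,1,0,0,0],[0,1,0,0,0],[0,0,0,0,0],[0,0,0,0,0],[0,0,0,0,0]],
  ],
)

```text
time_s: 44.1
ee_pos: [0.4648, 0.2661, 0.2708]
tcp_rot: [0.997, 2.979, -0.001]
force: [-0.1, 0.1, 0.9]
gripper_width: 0.001
gripper_force: 0.0
```

```bash
python3 - <<'E'
from h import *
P,D=save('top','top4');Q,_=save('side','side4');print(observe()['ee_pos'],observe()['force'])
b=cv2.imread('pics/side4.png')[120:250,230:340];a=cv2.imread('pics/top4.png')[150:240,290:400]
cv2.imwrite('pics/crop4.png',np.hstack([cv2.resize(b,(400,473),interpolation=3),cv2.resize(a,(400,473),interpolation=3)]))
E
```

```text
[0.4647371  0.26639218 0.270857  ] [ 0.39451322 -0.82435446  0.64308174]
```

View pics/crop4.png

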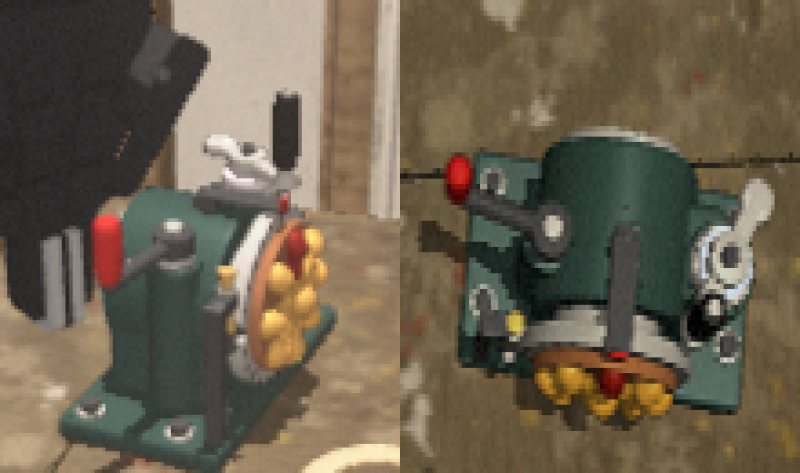

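```bash
python3 - <<'E'
from h import *
print(onz('top',[(374.9,207.8)],.18))
print(job_done())
E
```

```text
[[ 0.47943366 -0.13761089  0.18      ]]
the job is handed in; nothing more can be done
None
```

I wound the crank onto the stop, with about 3 N above the running load at the handle and the red petal at the pointer. I then pushed the clamp lever tight at about 14.4 N and let go; the arm is clear, nothing else was touched that I could see, and the job went in at about 44 s.

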